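# Shut the medicine return bin's braked shutter

## Robot

A 6-joint arm with a two-finger parallel gripper is mounted at the origin on the work surface. World frame = base frame: x ahead of the robot, y to its left, z up, the work surface at z = 0. Lengths are in mm, angles in rad, forces in N, time in s.
With the tool pointing down it reaches from about 350 to 975 mm from the base axis. Payload 7.1 kg.
Tool frame: the origin (TCP) lies on the centre line of the jaws, within the pads' length; the fingertips stand 17 mm ahead of it and the grasp point (between the pads) lies 2 mm behind it; z points along the fingers, y is the direction in which the jaws open and shut (so a half turn about z gives the same grasp; the last joint's range is limited). The gripper opens to 88 mm and grips with 3 to 60 N. Pads are 20 mm wide; open, the fingers measure 115 mm over their backs; the gripper's body (75 mm by 178 mm) begins 61 mm behind the grasp point.
Start: joints at [1.263, 0.423, 1.63, -0, 1.089, -0.019], TCP at [177.97, 599.109, 239.675] pointing down, gripper open.
Joint ranges: [-3, 3], [-0.9, 2.11], [0.09, 2.58], [-1.31, 4.45], [0.11, 2.69], [-2.54, 2.54]. Speed limits (rad/s): [2.39, 2.39, 3.01, 3.14, 3.14, 3.14].

## Interface

Orientations are given as a rotation vector (axis times angle).
In Python, from workcell import ctrl, imaging, workorder gives the robot as it stands. The module is installed in compiled form; this text tells all that it offers.
- The arm moves only by the shell command python3 -m crank 'ROWS' [OPENING]. ROWS is JSON, a list of rows, each an object with "travel": the shift along the tool's x, y, z as a fraction of full scale, a list of three; "turn": the turn about the tool's z as a fraction of full scale. In form: [{"travel": [dx, dy, dz], "turn": turn}, ...]. A call has 1 to 20 rows; each row shifts and turns the pose as measured when the row begins, along the tool's axes as they then stand; what a row does not reach is not made up. Full scale, the value 1, is 5 cm for a shift and 0.1 rad for a turn. A row lasts 1/10 s, in which the tool goes at most 50 mm and 8.59 degrees, less where a joint would pass 70% of its speed; a pose out of reach is approached as far as the arm can. A call with a number of a shift or a turn outside -1 to 1 is refused whole. A call with a gripper value outside its range is refused whole. OPENING is the gripper command: -1 is shut, 1 is fully open, values between are in proportion, set as the call begins (- or left out, the last holds). The fingers move at their own pace and stop on an object; the grip force is fixed at half the most. Time passes only in rows, so rows that do not move let the fingers close. It gives the time, the measured TCP pose, the force and the opening at its end, in the units of the state.
- ctrl.get_obs(): the state, without advancing time (a new reading comes with each control period).
- imaging.get_image(name): name is "side" or "top" or "wrist"; returns the picture (400x640x3 uint8, blue, green, red); there is no depth.
- imaging.camera_info(name): a dict with "camera_matrix" (3x3 intrinsics, pixels), "rvec" (rotation vector, rad) and "tvec" (3), from world to camera coordinates, as OpenCV has them. Camera axes: x right, y down, z forward; pixel columns grow to the right and rows downward; lengths in mm; the calibration is good to about 2 mm. A picture is of the moment at which its call begins: read the wrist's pose just before it. camera_info takes no time and is no camera call; for the wrist camera it gives the pose at the moment of the call.
- workorder.close_job(): hands the job in, once; it reports no verdict.
The state is a dict: "t": time; "qpos": joint angles; "qvel": joint speeds; "joint_torque": joint torques, N m; "ee_pos": TCP position; "orientation": TCP orientation; "ft_force": force on the tool from outside, world axes, zero at the start; "moment": the same for the moment, N m; "width": finger opening in mm.
Only numpy, scipy, OpenCV 4.12 (cv2) and the standard library are available. Lean on these libraries where they do the work, as an engineer would, in place of code of your own. Each camera call takes 0.05 s, during which the arm holds its last target.

## Task

Close the sliding shutter of the medicine return bin: press down the pad in the middle of the shutter to free its brake and, keeping the pad pressed, push the shutter fully home against the marked stop bar, then let go so that the brake holds it shut. Use the fingertips only, do not drag the shutter while its brake is on, and leave the pill bottle, the carton and the cup standing where they are.

Things in the scene. Friction and masses are not known exactly. Their poses are not given: they have to be found in the camera images.
- returns_bin: White plastic bin, fixed to the counter, 200 (x) x 300 (y) x 130 mm high, with a 4 mm foot rim. Origin: centre of its underside; z up; +y is the shutter's closing direction. Rails along y, 14 mm above the flat top, at x = -76 to -57 and +57 to +76 mm, guide the shutter. The stop bar, 16 mm above the top, crosses at y = 105 to 119 mm; a thin dark line on each rail marks its face.
- stop_line (a point): Middle of the stop bar's face, 137 mm above the counter, where the shutter's leading edge rests when it is home.
- shutter (a joint): Slide of the bare dark steel shutter in m: 0 = open, 0.100 = home against the stop bar, which blocks it. Plate 118 (x) x 110 (y) x 6 mm, top 137 mm above the counter. Two upright ridges along x, 64 mm long, 10 mm thick, up to 158 mm above the counter, with 60 mm free between them, flank the pad and may be pushed. Pad up: a brake holds it against about 30 N. Pad down: it slides with about 1 N.
- pad (a joint): How far the pad is pressed, in m: 0 = up, brake on; 0.006 = fully down, where it meets a firm end. Pressing it takes 4 to 8 N all the way; the brake is free from about 0.002 on. It springs up when released.
- pad_top (a point): Centre of the top face of the pad (light grey plastic, 50 x 50 mm, flat), which is also the middle of the shutter; it moves with the shutter and the pad. 148 mm above the counter when up, 10 mm below the tops of the ridges.
- pill_bottle: Bystander, loose: amber screw-cap jar, 48 mm across, 85 mm high. Origin: centre of its underside.
- carton: Bystander, loose: flat medicine carton lying down, 45 (x) x 100 (y) x 30 mm high. Origin: centre of its underside.
- cup: Bystander, loose: steel cup, 60 mm across the rim, 60 mm high. Origin: centre of its underside.

How it is judged:
By the outcome, as a careful person would: the job done as asked, in the order asked, and still so for the second after the job is handed in, with the robot touching nothing.
It also fails if it takes over 35 s, if anything falls off the work surface, if the arm or the gripper's body presses on something with over 40 N, if the wrist force passes 120 N, or if a joint passes its speed limit or range.

## Working session

There is one attempt and no reset: what is moved stays moved. The work goes in short steps, Python scripts to look and compute and a shell command to move; the robot and the scene stay as the last step left them, time stands still between calls to the robot, and variables do not carry over. Pictures are saved under pics/ and viewed, and the job is handed in when it is done.

```bash
mkdir -p pics
python3 - <<'E'
from workcell import ctrl, imaging
import cv2
o=ctrl.get_obs();print({k:o[k] for k in('t','ee_pos','orientation','ft_force','width')})
for n in('top','side','wrist'):
    cv2.imwrite(f'pics/{n}0.png',imaging.get_image(n))
E
```

```text
{'t': 0.0, 'ee_pos': array([177.8291386 , 598.60698128, 238.90468308]), 'orientation': array([-4.52022515e-01, -3.10868323e+00,  2.39886103e-03]), 'ft_force': array([-0.22648704, -0.96189639, -0.42229358]), 'width': 87.98413650395347}
```

View pics/top0.png

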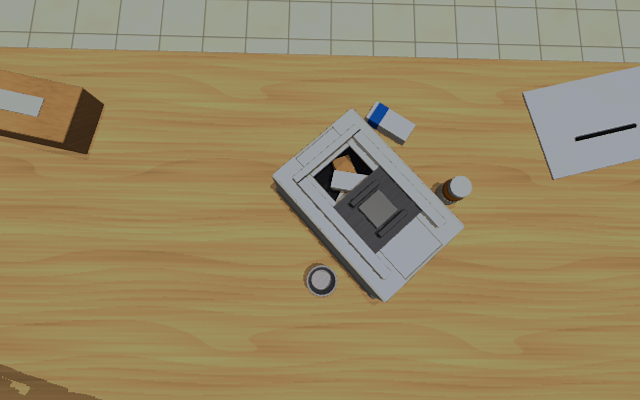

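View pics/side0.png

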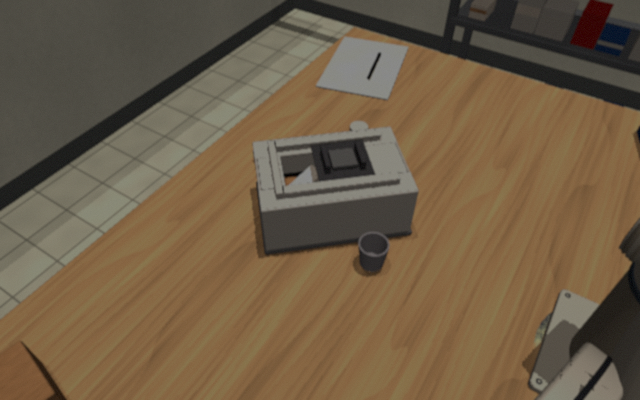

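View pics/wrist0.png

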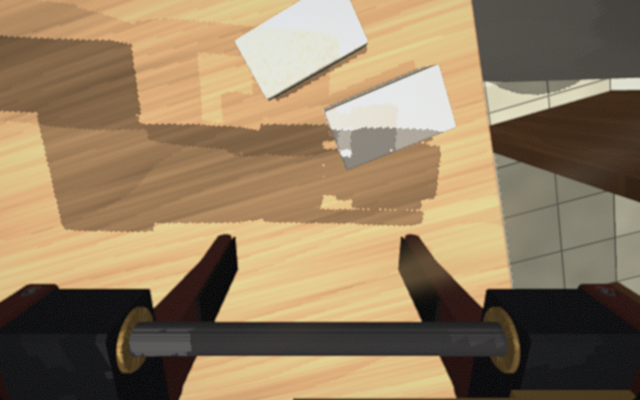

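The top view shows the bin at about (368,205). The shutter's grey pad is near (379,209), the open hole with the stop bar is to the upper left, the cup is at (321,281), the bottle at (458,188) and the carton at (390,123). Next I'll zoom in and measure.

```bash
cat > h.py <<'E'
import numpy as np,cv2
from workcell import ctrl, imaging
def ray(name,uv,z,ci=None):
    ci=ci or imaging.camera_info(name)
    K=np.array(ci['camera_matrix']);R=cv2.Rodrigues(np.array(ci['rvec'],float))[0];t=np.array(ci['tvec'],float).ravel()
    c=-R.T@t
    uv=np.atleast_2d(np.array(uv,float)); d=(R.T@np.linalg.inv(K)@np.c_[uv,np.ones(len(uv))].T).T
    return c+d*((z-c[2])/d[:,2])[:,None]
def proj(name,P):
    ci=imaging.camera_info(name)
    return cv2.projectPoints(np.array(P,float).reshape(-1,3),np.array(ci['rvec'],float),np.array(ci['tvec'],float),np.array(ci['camera_matrix'],float),None)[0].reshape(-1,2)
E
python3 - <<'E'
import cv2
from h import *
im=cv2.imread('pics/top0.png')
c=im[95:310,260:480]
cv2.imwrite('pics/topz.png',cv2.resize(c,None,fx=2.7,fy=2.7,interpolation=cv2.INTER_CUBIC))
im=cv2.imread('pics/side0.png')
c=im[110:280,240:430]
cv2.imwrite('pics/sidez.png',cv2.resize(c,None,fx=3.5,fy=3.5,interpolation=cv2.INTER_CUBIC))
for n in('top','side'):
    ci=imaging.camera_info(n);R=cv2.Rodrigues(np.array(ci['rvec'],float))[0];print(n,-R.T@np.array(ci['tvec']).ravel(),ci['camera_matrix'])
print(ray('top',[[379,209]],148),ray('top',[[379,209],[380,209],[379,210]],148))
E
```

```text
top [469.97634365  42.73607259 769.22361745] [[363.20648225   0.         320.75103039]
 [  0.         363.20648225 200.7162491 ]
 [  0.           0.           1.        ]]
side [227.34550275 558.41326809 781.21034261] [[480.69460255   0.         314.56874542]
 [  0.         480.69460255 202.86022373]
 [  0.           0.           1.        ]]
[[566.01450749 -70.57430533 148.        ]] [[566.01450749 -70.57430533 148.        ]
 [566.04402956 -72.31667425 148.        ]
 [564.25936406 -70.54960602 148.        ]]
```

View pics/topz.png

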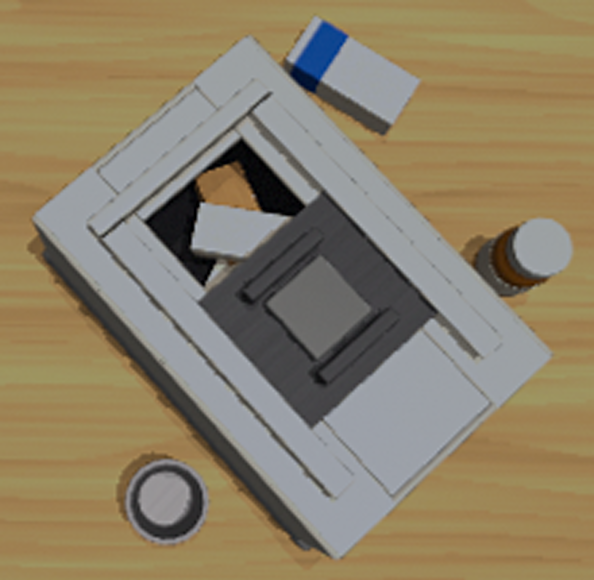

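View pics/sidez.png

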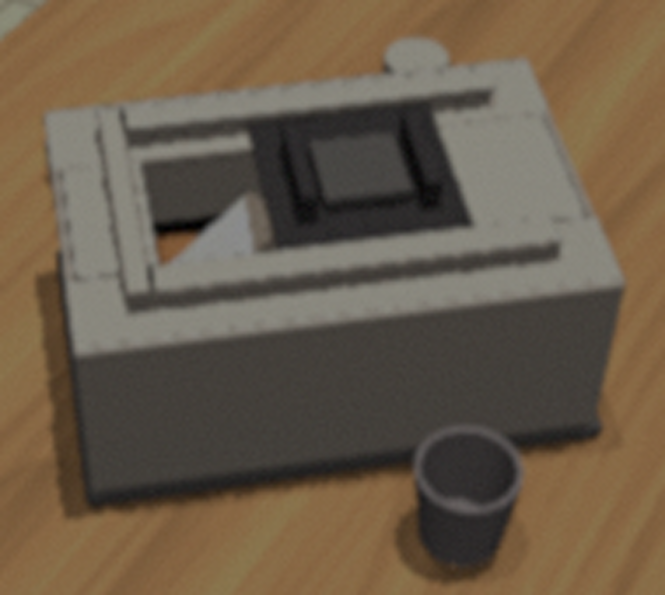

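The zoomed view shows the stop bar at upper left, from (90,220) to (270,95). The hole lies between it and the shutter, and the pad sits at about (320,308) between the two ridges. I'll turn these into positions.

Run:
```python
from h import *
f=lambda p:(np.array(p,float)+.5)/2.7-.5+[260,95]
B=ray('top',f([(248,38),(35,218),(335,557),(550,352)]),130)
print('bin',B.round(0)[:,:2],'sides',[np.linalg.norm(B[i]-B[(i+1)%4]).round(0) for i in range(4)])
y=(B[0]+B[1]-B[2]-B[3])[:2];y/=np.linalg.norm(y)
x2=(B[3]+B[0]-B[1]-B[2])[:2];x2/=np.linalg.norm(x2)
print('ydir',y,np.degrees(np.arctan2(*y[::-1])),'xdir ang+90',np.degrees(np.arctan2(*x2[::-1]))+90)
C=B.mean(0)[:2];print('C',C)
# pad by mask
im=cv2.imread('pics/top0.png')
pc=ray('top',f([(322,257),(375,310),(320,360),(267,305)]),148)
print('pad',pc.mean(0),[np.linalg.norm(pc[i]-pc[(i+1)%4]).round(0) for i in range(4)])
# shutter corners z137
X=np.array([y[1],-y[0]])
def loc(P):return np.c_[(P[:,:2]-C)@X,(P[:,:2]-C)@y].round(1)
print('padloc',loc(pc.mean(0)[None]))
S=ray('top',f([(318,197),(205,298),(320,425),(437,318)]),137);print('shutter',loc(S))
st=ray('top',f([(272,97),(92,235)]),146);print('stop top edge',loc(st))
# side view pad
g=lambda p:(np.array(p,float)+.5)/3.5-.5+[240,110]
ps=ray('side',g([(308,140),(397,132),(412,192),(322,205)]),148);print('pad side',ps.mean(0),[np.linalg.norm(ps[i]-ps[(i+1)%4]).round(0) for i in range(4)])
Bs=ray('side',g([(45,112),(527,60),(622,280),(78,352)]),130);print('bin side',Bs.mean(0),Bs.round(0)[:,:2],[np.linalg.norm(Bs[i]-Bs[(i+1)%4]).round(0) for i in range(4)])
for n,p,z in(('bottle',(541,248),85),('cup',(166,500),60),('carton',(353,75),30)):
    print(n,ray('top',f([p]),z),loc(ray('top',f([p]),z)))
o=ctrl.get_obs();R=cv2.Rodrigues(o['orientation'])[0];print(R.round(3))
```

```text
bin [[ 758.  -25.]
 [ 627.  118.]
 [ 410.  -80.]
 [ 542. -224.]] sides [np.float64(194.0), np.float64(294.0), np.float64(196.0), np.float64(294.0)]
ydir [0.73667013 0.67625226] 42.55147069507397 xdir ang+90 42.560278543646945
C [584.21248682 -52.80246088]
pad [566.57856193 -69.8565584  148.        ] [np.float64(48.0), np.float64(49.0), np.float64(48.0), np.float64(48.0)]
padloc [[  0.6 -24.5]]
shutter [[ 53.1  31.1]
 [-49.3  30.6]
 [-49.4 -79.5]
 [ 55.6 -80.1]]
stop top edge [[ 74.5 101.2]
 [-77.8 109.5]]
pad side [566.85339781 -63.88605236 148.        ] [np.float64(52.0), np.float64(51.0), np.float64(51.0), np.float64(55.0)]
bin side [584.17312515 -50.46177943 130.        ] [[ 760.  -22.]
 [ 540. -222.]
 [ 411.  -79.]
 [ 627.  121.]] [np.float64(297.0), np.float64(192.0), np.float64(295.0), np.float64(196.0)]
bottle [[ 622.57047124 -240.71298208   85.        ]] [[164.4 -98.8]]
cup [[440.81540413  26.16499244  60.        ]] [[-155.1  -52.2]]
carton [[ 773.49478246 -119.49037615   30.        ]] [[177.1  94.3]]
[[-0.959  0.285 -0.   ]
 [ 0.285  0.959 -0.001]
 [ 0.    -0.001 -1.   ]]
```

The pad is at about (567,-68), at y≈-24.5 mm in the bin's frame, so the shutter is already at about 0.025 and has 75 mm left to go. The closing direction is 42.6° in the world frame. I'll start across at the current height with the gripper closing.

```bash
python3 -m crank '[{"travel":[-0.7,-0.66,0],"turn":0},{"travel":[-0.7,-0.66,0],"turn":0},{"travel":[-0.7,-0.66,0],"turn":0},{"travel":[-0.7,-0.66,0],"turn":0},{"travel":[-0.7,-0.66,0],"turn":0},{"travel":[-0.7,-0.66,0],"turn":0},{"travel":[-0.7,-0.66,0],"turn":0},{"travel":[-0.7,-0.66,0],"turn":0},{"travel":[-0.7,-0.66,0],"turn":0},{"travel":[-0.7,-0.66,0],"turn":0}]' -1
```

```text
t: 1.15
ee_pos: [424.8, 172.8, 237.5]
orientation: [0.435, 3.111, 0.001]
ft_force: [1.3, 0.7, 0.0]
width: 11.0
```

```bash
python3 -m crank '[{"travel":[-0.7,-0.6,0],"turn":0},{"travel":[-0.7,-0.6,0],"turn":0},{"travel":[-0.7,-0.6,0],"turn":0},{"travel":[-0.7,-0.6,0],"turn":0},{"travel":[-0.6,-0.5,0],"turn":0},{"travel":[0,0,0],"turn":1},{"travel":[0,0,0],"turn":1},{"travel":[0,0,0],"turn":1},{"travel":[0,0,0],"turn":1},{"travel":[0,0,0],"turn":1},{"travel":[0,0,0],"turn":0.4},{"travel":[0,0,0],"turn":0}]'
python3 - <<'E'
from h import *
o=ctrl.get_obs();R=cv2.Rodrigues(o['orientation'])[0]
d=np.array([574,-61,200])-o['ee_pos'];print(o['width'],R.round(3)[:, :2],'err tool mm',R.T@d,'turn ang',np.degrees(np.arctan2(R[1,1],R[0,1])))
for n in('top','wrist'): cv2.imwrite(f'pics/{n}1.png',imaging.get_image(n))
E
```

```text
t: 2.35
ee_pos: [553.8, -30.3, 235.4]
orientation: [-1.296, -2.861, 0.001]
ft_force: [-0.7, 1.5, -0.2]
width: 0.5
0.5428751472430616 [[-0.659  0.752]
 [ 0.752  0.659]
 [ 0.001 -0.001]] err tool mm [-36.42376404  -4.97948226  35.41264904] turn ang 41.25828083339834
```

View pics/wrist1.png

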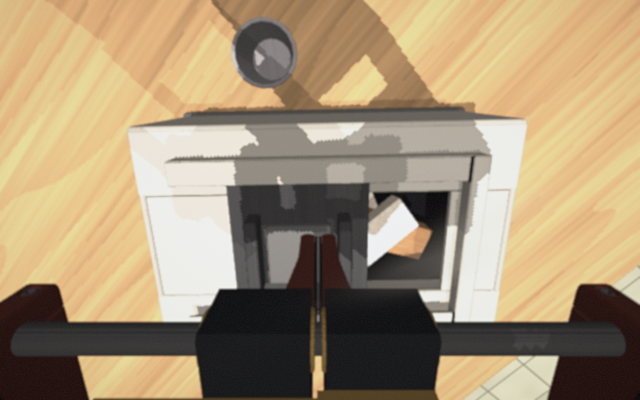

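The wrist view shows the closed fingers above the shutter between the ridges at about (252,240) and (350,230), with the stop bar to the right and the cup at (265,52). I'll centre over the pad and lower.

```bash
python3 -m crank '[{"travel":[-0.7,-0.1,0],"turn":-0.2},{"travel":[0,0,0.5],"turn":0},{"travel":[0,0,0],"turn":0}]'
python3 - <<'E'
from h import *
o=ctrl.get_obs();R=cv2.Rodrigues(o['orientation'])[0]
d=np.array([574,-61,165])-o['ee_pos'];print('err tool mm',R.T@d,'ang',np.degrees(np.arctan2(R[1,1],R[0,1])))
cv2.imwrite('pics/wrist2.png',imaging.get_image('wrist'))
im=imaging.get_image('side')[90:250,240:430];cv2.imwrite('pics/side2.png',cv2.resize(im,None,fx=3.5,fy=3.5,interpolation=cv2.INTER_CUBIC))
print(proj('side',[[566.6,-68,148],[574,-61,148]]))
E
```

```text
t: 2.75
ee_pos: [573.8, -60.3, 210.5]
orientation: [-1.257, -2.879, -0.0]
ft_force: [0.2, 0.4, -0.7]
width: 0.4
err tool mm [-0.63298893 -0.37109478 45.45762252] ang 42.821317901958295
[[343.60261374 156.12352675]
 [338.55070897 156.77208953]]
```

View pics/wrist2.png

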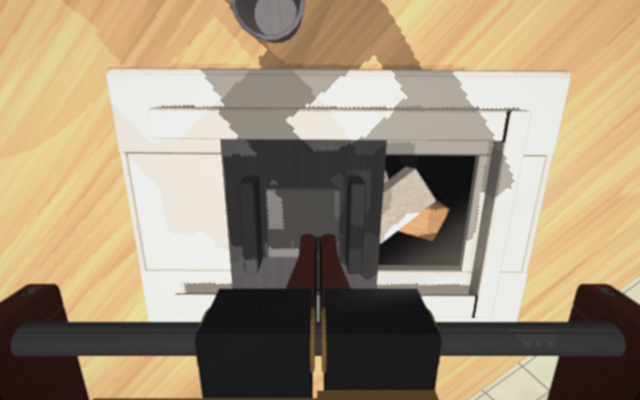

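View pics/side2.png

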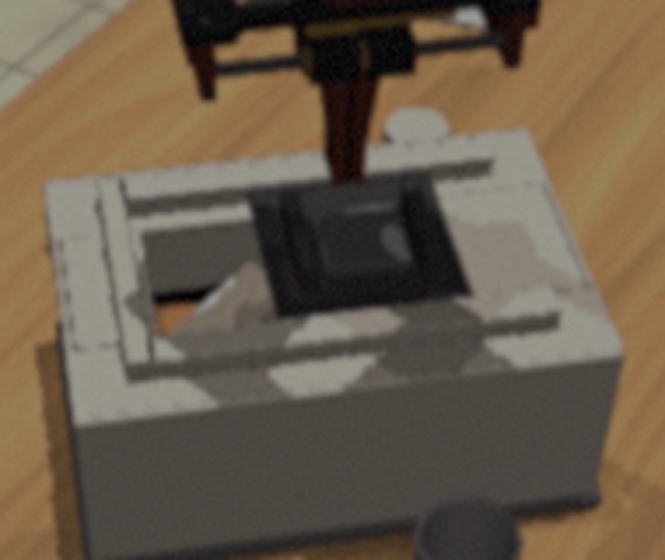

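In the wrist view the fingertip line at u≈318 falls inside the pad (265–345), towards the leading ridge and clear of it. In the side view the tips are above the pad. Lowering to just above contact.

```bash
python3 -m crank '[{"travel":[0,0,0.5],"turn":0},{"travel":[0,0,0.3],"turn":0},{"travel":[0,0,0],"turn":0}]' && python3 -m crank '[{"travel":[0,0,0.06],"turn":0},{"travel":[0,0,0],"turn":0}]'
python3 - <<'E'
from h import *
im=imaging.get_image('side')[90:250,240:430];cv2.imwrite('pics/side3.png',cv2.resize(im,None,fx=3.5,fy=3.5,interpolation=cv2.INTER_CUBIC))
E
```

```text
t: 3.15
ee_pos: [578.1, -59.7, 175.9]
orientation: [1.25, 2.871, 0.005]
ft_force: [0.5, 0.6, -0.2]
width: 0.5
t: 3.35
ee_pos: [578.7, -59.4, 174.2]
orientation: [1.249, 2.87, 0.005]
ft_force: [0.2, 0.3, 0.9]
width: 0.7
```

View pics/side3.png

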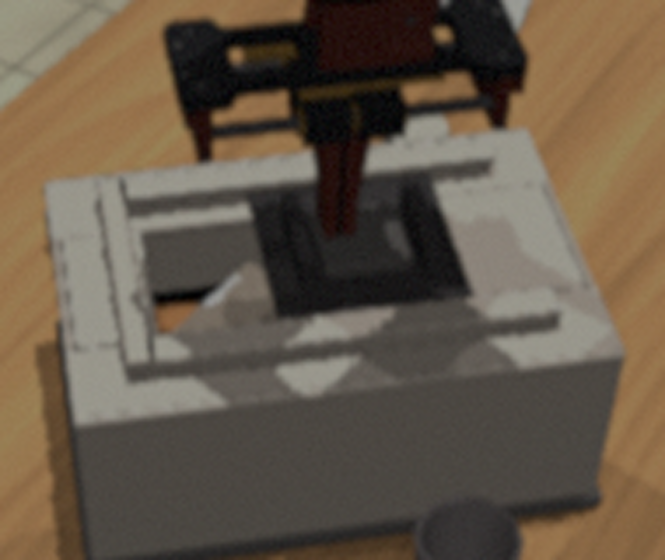

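The tips have drifted about 4 mm towards the leading ridge. I'll back off while still above the ridge-clear pad, then press gently.

```bash
python3 -m crank '[{"travel":[0,-0.13,0],"turn":0},{"travel":[0,0,0.08],"turn":0},{"travel":[0,0,0],"turn":0}]'; python3 -m crank '[{"travel":[0,-0.02,0.06],"turn":0},{"travel":[0,0,0],"turn":0}]'
```

```text
t: 3.7
ee_pos: [574.7, -64.4, 171.8]
orientation: [1.247, 2.868, 0.007]
ft_force: [0.5, -0.3, 0.3]
width: 0.5
t: 3.9
ee_pos: [573.9, -65.3, 168.7]
orientation: [1.248, 2.867, 0.007]
ft_force: [-0.0, -0.2, -1.2]
width: 0.6
```

```bash
python3 -m crank '[{"travel":[0,0,0.08],"turn":0},{"travel":[0,0,0],"turn":0}]'; python3 -m crank '[{"travel":[0,0,0.06],"turn":0},{"travel":[0,0,0],"turn":0}]'
```

```text
t: 4.1
ee_pos: [574.1, -65.3, 164.4]
orientation: [1.248, 2.867, 0.007]
ft_force: [-0.4, 0.2, 0.2]
width: 0.8
t: 4.3
ee_pos: [574.4, -65.4, 161.4]
orientation: [1.247, 2.867, 0.007]
ft_force: [-1.3, -0.3, 3.7]
width: 0.4
```

```bash
python3 -m crank '[{"travel":[0,0,0.05],"turn":0},{"travel":[0,0,0],"turn":0}]'; python3 -m crank '[{"travel":[0,0,0.03],"turn":0},{"travel":[0,0,0],"turn":0}]'
```

```text
t: 4.5
ee_pos: [574.5, -65.3, 159.5]
orientation: [1.247, 2.867, 0.007]
ft_force: [-2.4, 0.1, 6.1]
width: 0.6
t: 4.7
ee_pos: [574.5, -65.4, 159.6]
orientation: [1.247, 2.867, 0.007]
ft_force: [-1.6, 0.2, 4.4]
width: 0.7
```

```bash
python3 -m crank '[{"travel":[0,0,0.06],"turn":0},{"travel":[0,0,0.02],"turn":0}]'
```

```text
t: 4.9
ee_pos: [574.6, -65.4, 159.3]
orientation: [1.247, 2.867, 0.007]
ft_force: [-4.2, 0.6, 9.3]
width: 0.5
```

The pad is at its firm end: TCP z≈159 means the tips are at 142 mm, as expected. Now I push along +y, keeping it pressed.

```bash
python3 -m crank '[{"travel":[0,0.1,0.05],"turn":0},{"travel":[0,0.1,0.05],"turn":0},{"travel":[0,0.1,0.05],"turn":0}]'
python3 - <<'E'
from h import *
im=imaging.get_image('side')[90:250,240:430];cv2.imwrite('pics/side4.png',cv2.resize(im,None,fx=3.5,fy=3.5,interpolation=cv2.INTER_CUBIC))
E
```

```text
t: 5.2
ee_pos: [583.9, -56.9, 158.9]
orientation: [1.247, 2.868, 0.001]
ft_force: [-11.5, -2.4, 26.4]
width: 0.2
```

View pics/side4.png

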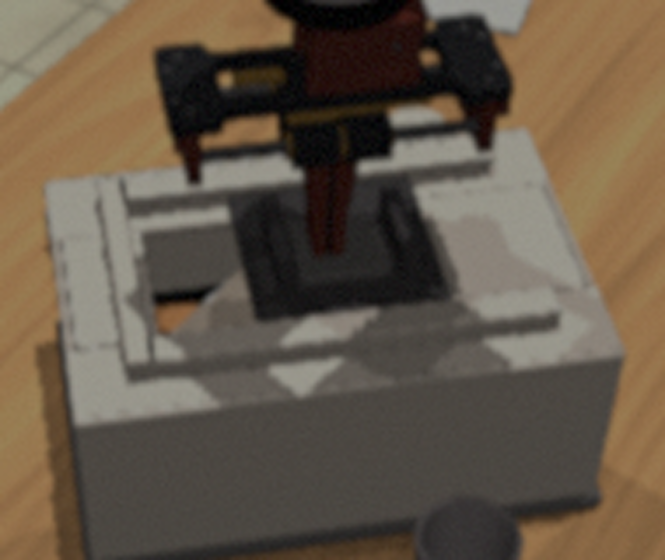

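The shutter moves along with the fingertips: its leading edge went from about x=260 to 235 in the zoom. The press is harder than needed at 26 N, so I'll ease it while continuing.

```bash
python3 -m crank '[{"travel":[0,0.12,0.02],"turn":0},{"travel":[0,0.12,0.02],"turn":0},{"travel":[0,0.12,0.02],"turn":0},{"travel":[0,0.12,0.02],"turn":0}]'
```

```text
t: 5.65
ee_pos: [599.0, -43.5, 159.0]
orientation: [1.246, 2.871, -0.011]
ft_force: [-10.0, -7.7, 18.2]
width: 0.1
```

```bash
python3 -m crank '[{"travel":[0,0.12,0.02],"turn":0},{"travel":[0,0.12,0.02],"turn":0},{"travel":[0,0.12,0.02],"turn":0},{"travel":[0,0.12,0.02],"turn":0}]';python3 -m crank '[{"travel":[0,0.1,0.02],"turn":0},{"travel":[0,0.1,0.02],"turn":0}]'
python3 - <<'E'
from h import *
o=ctrl.get_obs();y=np.array([.7367,.6763]);print('along', (o['ee_pos'][:2]-[584.2,-52])@y, o['ft_force'])
im=imaging.get_image('side')[90:250,240:430];cv2.imwrite('pics/side5.png',cv2.resize(im,None,fx=3.5,fy=3.5,interpolation=cv2.INTER_CUBIC))
E
```

```text
t: 6.05
ee_pos: [610.8, -32.7, 159.1]
orientation: [1.248, 2.879, -0.033]
ft_force: [-11.4, -6.7, 16.6]
width: 0.7
t: 6.25
ee_pos: [615.2, -28.8, 159.2]
orientation: [-1.249, -2.881, 0.044]
ft_force: [-10.8, -7.3, 16.9]
width: 0.8
along 38.51599019200002 [-10.7729164   -7.31675117  16.94374062]
```

View pics/side5.png

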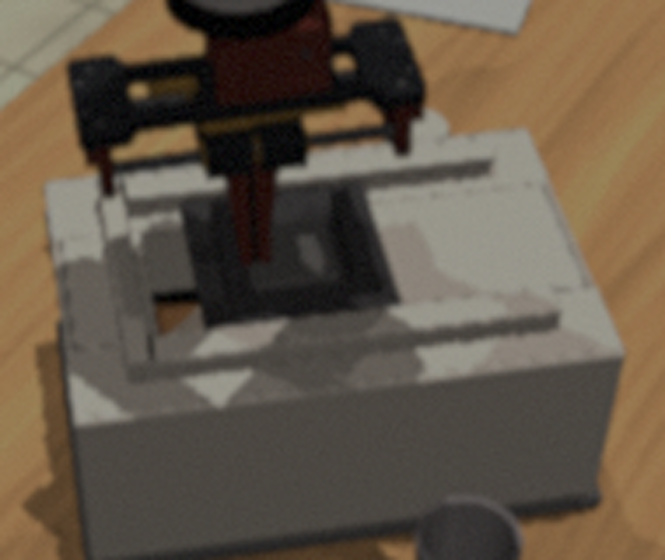

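The hole is about half closed, with the leading edge at about x=195. The horizontal drag of about 13 N comes from pressing beyond the firm end and is tilting the tool slightly, so I'll reduce the press while keeping the pad down.

```bash
python3 -m crank '[{"travel":[0,0,0],"turn":0},{"travel":[0,0.1,0],"turn":0}]';python3 -m crank '[{"travel":[0,0.12,0.01],"turn":0},{"travel":[0,0.12,0.01],"turn":0}]'
python3 - <<'E'
from h import *
o=ctrl.get_obs();print(cv2.Rodrigues(o['orientation'])[0].round(3))
E
```

```text
t: 6.5
ee_pos: [617.2, -27.0, 159.8]
orientation: [-1.248, -2.879, 0.05]
ft_force: [-9.6, -11.8, 8.9]
width: 0.2
t: 6.7
ee_pos: [622.1, -22.6, 159.7]
orientation: [-1.245, -2.873, 0.065]
ft_force: [-11.5, -9.0, 17.4]
width: 0.5
[[-0.684  0.729 -0.025]
 [ 0.73   0.683 -0.034]
 [-0.008 -0.042 -0.999]]
```

Run:
```python
from h import *
im=imaging.get_image('side')[90:250,240:430];cv2.imwrite('pics/side6.png',cv2.resize(im,None,fx=3.5,fy=3.5,interpolation=cv2.INTER_CUBIC))
im=imaging.get_image('wrist');cv2.imwrite('pics/wrist6.png',im)
```

```text
(no output)
```

View pics/side6.png

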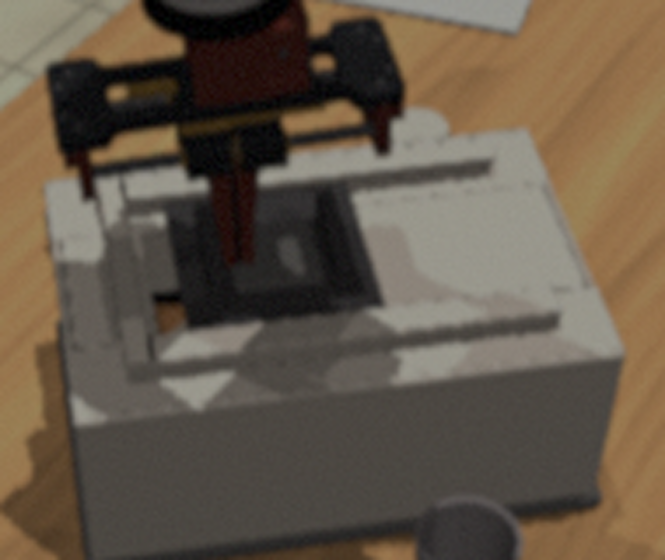

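View pics/wrist6.png

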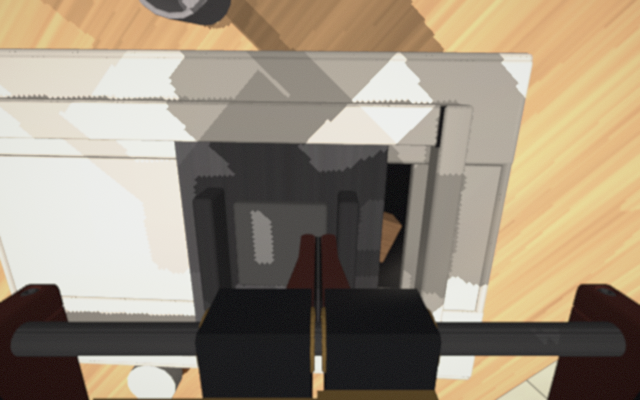

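The finger is now close against the leading ridge and about 20 mm of hole remains. Tip height of about 142.5 mm means the pad is nearly fully pressed, and the horizontal force stays well below the brake's 30 N. Continuing.

```bash
python3 -m crank '[{"travel":[0,0.12,0],"turn":0},{"travel":[0,0.12,0],"turn":0}]';python3 -m crank '[{"travel":[0,0.12,0],"turn":0},{"travel":[0,0.12,0],"turn":0}]'
```

```text
t: 7.0
ee_pos: [626.4, -18.6, 159.9]
orientation: [-1.242, -2.867, 0.081]
ft_force: [-11.0, -11.6, 11.1]
width: 0.3
t: 7.2
ee_pos: [630.2, -15.1, 160.0]
orientation: [-1.238, -2.859, 0.099]
ft_force: [-12.7, -10.9, 14.3]
width: 0.9
```

```bash
python3 -m crank '[{"travel":[0,0.12,0],"turn":0},{"travel":[0,0.12,0],"turn":0}]';python3 -m crank '[{"travel":[0,0.12,0],"turn":0},{"travel":[0,0.12,0],"turn":0}]'
python3 - <<'E'
from h import *
im=imaging.get_image('wrist');cv2.imwrite('pics/wrist7.png',im)
E
```

```text
t: 7.4
ee_pos: [633.9, -11.8, 160.1]
orientation: [-1.235, -2.851, 0.117]
ft_force: [-12.7, -11.1, 15.3]
width: 0.8
t: 7.6
ee_pos: [637.5, -8.6, 160.3]
orientation: [-1.231, -2.843, 0.137]
ft_force: [-13.0, -10.8, 15.1]
width: 0.8
```

View pics/wrist7.png

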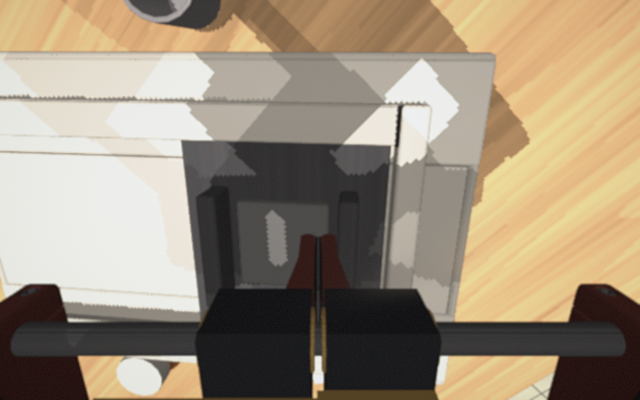

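Nearly home: only a sliver of the hole, if any, is left in front of the leading edge (about 385–392). I'll push on until the force shows the stop.

```bash
python3 -m crank '[{"travel":[0,0.12,0],"turn":0}]';python3 -m crank '[{"travel":[0,0.12,0],"turn":0}]'; python3 -m crank '[{"travel":[0,0.12,0],"turn":0}]'
python3 - <<'E'
from h import *
im=imaging.get_image('side')[90:250,240:430];cv2.imwrite('pics/side8.png',cv2.resize(im,None,fx=3.5,fy=3.5,interpolation=cv2.INTER_CUBIC))
im=imaging.get_image('wrist');cv2.imwrite('pics/wrist8.png',cv2.resize(im[90:330,180:500],None,fx=2.4,fy=2.4))
E
```

```text
t: 7.75
ee_pos: [639.1, -7.0, 160.3]
orientation: [-1.229, -2.838, 0.148]
ft_force: [-20.2, -19.7, 18.8]
width: 0.4
t: 7.85
ee_pos: [639.2, -7.0, 160.4]
orientation: [-1.225, -2.831, 0.164]
ft_force: [-20.8, -20.3, 20.4]
width: 0.3
t: 7.95
ee_pos: [639.2, -7.0, 160.5]
orientation: [-1.222, -2.824, 0.18]
ft_force: [-17.8, -16.0, 19.9]
width: 0.6
```

View pics/wrist8.png

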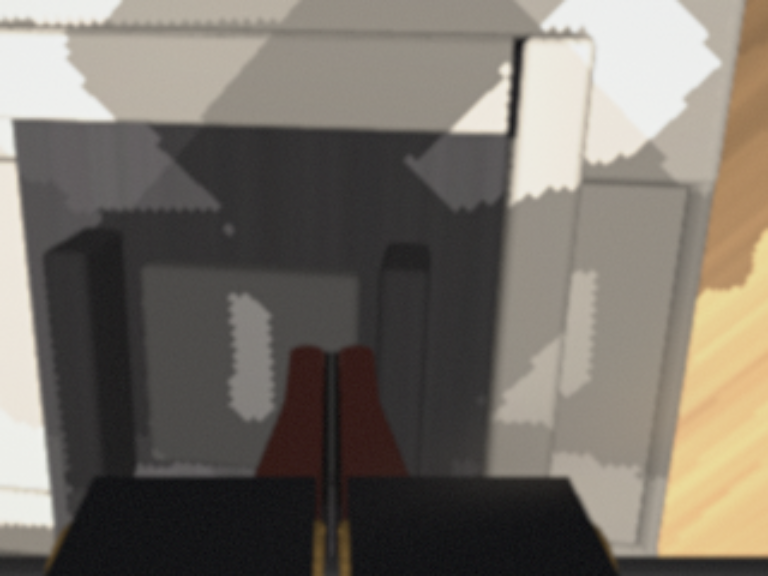

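View pics/side8.png

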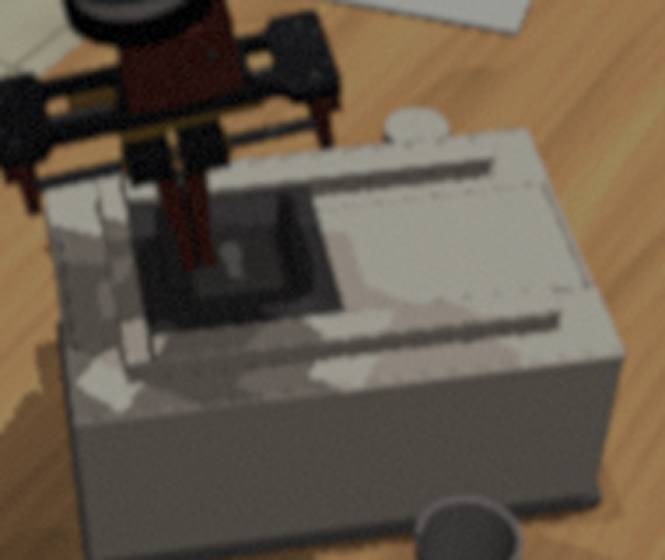

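It's home: motion stalled at (639,-7), the horizontal force jumped from 17 to 29 N, and no hole is visible in front of the plate. I'll let go by lifting along the fingers' axis, which leans slightly towards the stop so the shutter can't be drawn back.

```bash
python3 -m crank '[{"travel":[0,0,-0.15],"turn":0},{"travel":[0,0,-0.25],"turn":0}]'; python3 -m crank '[{"travel":[0,0,-0.5],"turn":0},{"travel":[0,0,-0.8],"turn":0},{"travel":[0,0,-0.8],"turn":0},{"travel":[0,0,0],"turn":0}]'
python3 - <<'E'
from h import *
im=imaging.get_image('side')[90:280,240:430];cv2.imwrite('pics/side9.png',cv2.resize(im,None,fx=3.1,fy=3.1,interpolation=cv2.INTER_CUBIC))
im=imaging.get_image('wrist');cv2.imwrite('pics/wrist9.png',im)
E
```

```text
t: 8.25
ee_pos: [639.2, -6.8, 179.2]
orientation: [-1.222, -2.819, 0.184]
ft_force: [0.1, 0.1, -0.1]
width: 0.4
t: 8.65
ee_pos: [652.4, 4.2, 288.5]
orientation: [-1.221, -2.822, 0.179]
ft_force: [0.5, 1.2, 0.6]
width: 0.8
```

View pics/side9.png

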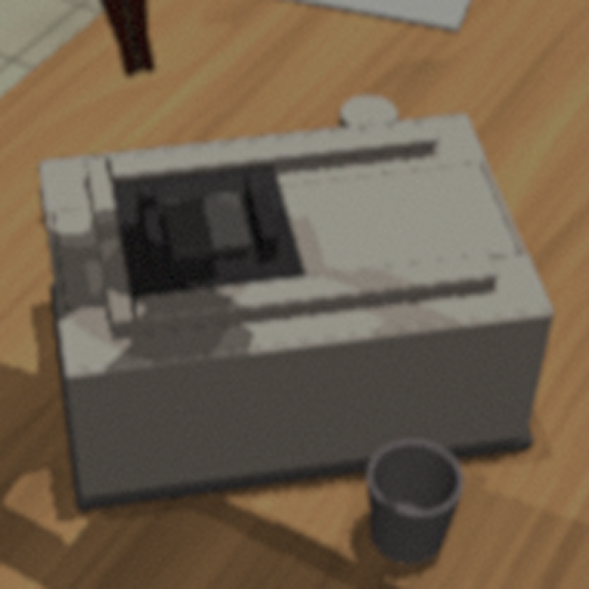

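View pics/wrist9.png

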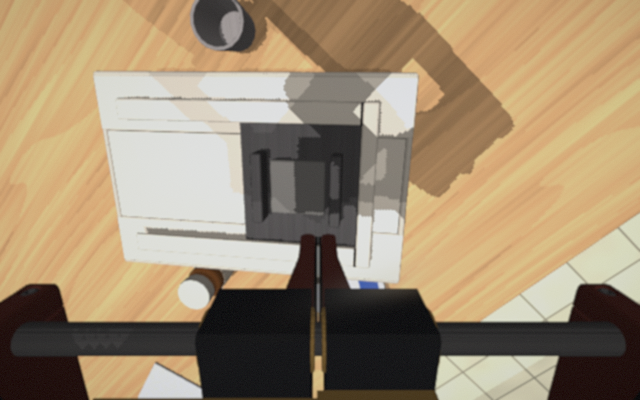

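The plate now reaches the stop bar at u≈360 in the wrist view, the pad is up, and the cup and bottle are standing. One numeric check that no gap remains.

Run:
```python
from h import *
im=cv2.imread('pics/wrist9.png');cv2.imwrite('pics/wz.png',cv2.resize(im[90:270,220:400],None,fx=3.3,fy=3.3,interpolation=cv2.INTER_CUBIC))
y=np.array([.7367,.6763])
# plate trailing edge / stop face, from wrist (z137): midpoints by row ~135
for uv in ((241,135),(360,135)):
    print(uv,(ray('wrist',[uv],137)[0,:2]-[584.2,-51.6])@y)
p=ray('wrist',[(299,187)],148)[0];print('pad',p,'along',(p[:2]-[584.2,-51.6])@y,'(home 50)')
im=imaging.get_image('top');cv2.imwrite('pics/top9.png',im)
```

```text
(241, 135) -6.0724861971480095
(360, 135) 100.93521507177596
pad [619.19814357 -16.6189318  148.        ] along 49.440828795519785 (home 50)
```

View pics/wz.png

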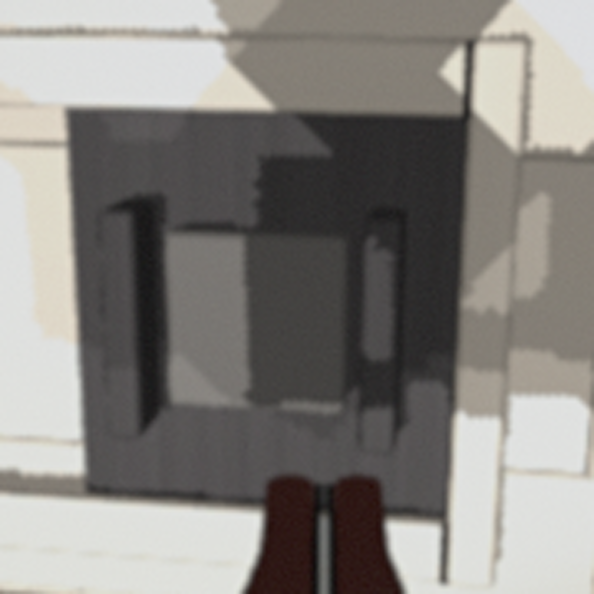

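View pics/top9.png

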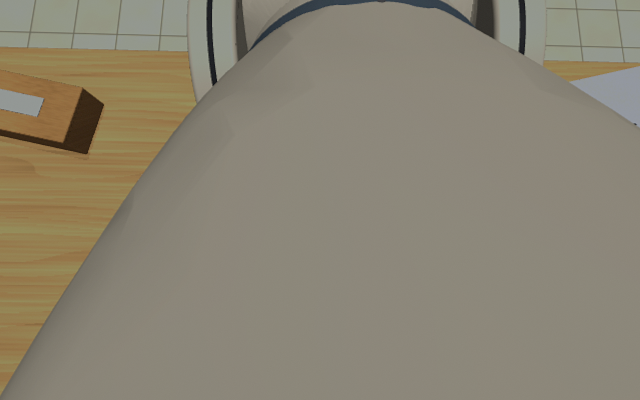

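The plate's edge is flush with the dark stop marks at x≈465/445 in the zoom, and the pad centre measures 49.4 mm along (home is 50). The arm hides the bin in the top view. Handing in.

Run:
```python
from workcell import workorder,ctrl
o=ctrl.get_obs();print(o['t'],o['ee_pos'],o['ft_force'])
print(workorder.close_job())
```

```text
8.8 [648.63642416   3.6501763  281.9074309 ] [ 0.16603082  0.27487506 -0.11083163]
the job is handed in; nothing more can be done
None
```

The shutter is closed against the stop bar, and I handed the job in at 8.8 s with the arm clear. I pressed the pad to its firm end with the closed fingertips. Keeping it pressed, I pushed the shutter the remaining 75 mm or so to the stop, then lifted off.

**Last checks**
- **Shutter home:** motion stalled and the horizontal force jumped to about 29 N at the stop. Afterwards the plate edge was flush with the dark stop marks, and the pad centre measured 49.4 mm along the bin (home is 50).
- **Let go:** the pad was no longer held down and the force on the tool was about 0 N.
- **Cup and bottle:** both were still standing in the last pictures.

**What was off or not confirmed**
- **Drag while pushing:** it was 12–17 N rather than about 1 N. I put this down to pressing past the pad's firm end (up to 26 N down). The fingertip height put the pad at least 4 mm down throughout, so the brake should have been free.
- **Tool tilt:** the tool leaned about 0.12 rad during the push.
- **Carton:** it was mostly hidden behind the gripper in the last wrist view, and the arm covered the bin in the top view. I did not re-measure it, but nothing came near it.
- **Edge readings:** two quick single-pixel readings of the plate's edges came out about 4 mm low for the leading edge (100.9 mm against 105). The pad reading and the picture both show it home, so I trusted those.

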